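# Set up the filling station for the open bottle

## Robot

A 7-joint arm with a two-finger parallel gripper is mounted at the origin on the work surface. World frame = base frame: x ahead of the robot, y to its left, z up, the work surface at z = 0. Lengths are in m, angles in rad, forces in N, time in s.
With the tool pointing down it reaches from about 0.4 to 0.85 m from the base axis. Payload 10.4 kg.
Tool frame: the origin (TCP) lies between the finger pads; the fingertips stand ahead of it and the grasp point (between the pads) lies 5 mm behind it (manip.tip_extent is the z of the fingertips in the tool frame, in m); z points along the fingers, y is the line along which they close (so a half turn about z gives the same grasp; the last joint's range is limited). The gripper opens to 85 mm and grips with 20 to 120 N. Pads are 22 mm wide; open, the fingers measure 114 mm over their backs; the gripper's body (76 mm by 85 mm) begins 54 mm behind the grasp point. The pads swing forward as they close: fully open they stand 13 mm farther back than shut.
Start: joints at [1.206, 0.332, -0.065, 1.46, 0.022, 1.35, -0.088], TCP at [0.21, -0.589, 0.245] pointing down, gripper open.
Joint ranges: [-2.6, 2.6], [-0.5, 2.12], [-1.47, 1.34], [0.16, 2.42], [-1.27, 4.41], [0.06, 2.06], [-2.6, 2.6]. Speed limits (rad/s): [2.22, 2.22, 2.79, 2.79, 3.14, 3.14, 3.14].

## Interface

Orientations are given as a unit quaternion [x, y, z, w].
In Python, from workcell import status, viewer, manip gives the robot as it stands.
- The arm moves only by the tool play_rows, never from a script. Its argument "plan" is one flat list of numbers, 7 for each row, row after row: the turn, a rotation vector about the tool's x, y, z in degrees, then the shift along the tool's x, y, z in m, then the opening, from 0 (shut) to 1 (fully open). In form: [ax, ay, az, dx, dy, dz, grip, ax, ay, az, dx, dy, dz, grip, ...]. A call has 1 to 20 rows; each row is the pose to reach, as a shift and turn from the pose commanded when the call began, along the tool's axes at that moment; what a row does not reach only later rows make up. A row lasts 1/8 s, in which the tool goes at most 62.5 mm and 10.7 degrees, less where a joint would pass 70% of its speed; a pose out of reach is approached as far as the arm can. A call with a gripper value outside its range is refused whole. The fingers move at their own pace and stop on an object; "squeeze" is the grip in N (left out, the last holds). Time passes only in rows, so rows that repeat a pose let the fingers close. It gives the time, the measured TCP pose, the force, the opening and the grip force at its end, in the units of the state.
- status.get_obs(): the state, without advancing time (a new reading comes with each control period).
- viewer.camera(name): name is "scene" or "top" or "wrist"; returns the picture (384x512x3 uint8, red, green, blue); there is no depth.
- viewer.camera_model(name): a dict with "fx", "fy", "cx", "cy" (pixels), "D" ([k1, k2, p1, p2, k3] as OpenCV has them; the pictures are not rectified), "R" (3x3) and "t" (3): a world point X has camera coordinates R X + t. Camera axes: x right, y down, z forward; pixel columns grow to the right and rows downward; lengths in m; the calibration is good to about 2 mm. A picture is of the moment at which its call begins: read the wrist's pose just before it. camera_model takes no time and is no camera call; for the wrist camera it gives the pose at the moment of the call.
- manip.hand_in(): hands the job in; it is judged then, once.
The state is a dict: "clock": time; "joint_pos": joint angles; "joint_velocities": joint speeds; "tau": joint torques, N m; "position": TCP position; "ee_rot": TCP orientation; "ft_force": force on the tool from outside, world axes, zero at the start; "torque": the same for the moment, N m; "grip_width": opening from 0.0 (shut) to 1.0 (fully open); "grasp_force": force on a finger pad.
Only numpy, scipy, OpenCV 4.12 (cv2) and the standard library are available. Lean on these libraries where they do the work, as an engineer would, in place of code of your own. Each camera call takes 0.05 s, during which the arm holds its last target. There are 200 camera calls.

## Task

Turn the handwheel, regrasping its rim as needed, until the filling nozzle stands right over the mouth of the open bottle, and swivel and tilt the sensor by its ball handle so that it looks straight at the middle of that bottle's body. Let go of both. Leave the two bottles standing where they are, do not shift the can or the ear defenders, and do not press the emergency stop.

Things in the scene. Friction and masses are not known exactly. Their poses are not given: they have to be found in the camera images.
- station: Fixed conveyor, 120 x 560, belt 70 above the deck, guide rods to 93. Origin on the deck under the belt's middle; y along the belt, x away from the robot, z up. Posts at x 130, y +-250 carry a bar along y, top 244; the nozzle arm reaches from it to x 0, top 256. Grey gearbox 110 x 90 x 85 under the handwheel. Yellow box 50 x 55 x 85 at x -92, y -30 carries the emergency stop
- wheel_center (a point): Centre of the level steel handwheel, in its rim's plane, 125 above the deck, at x -150, y 130 of the station. Rim: centre-line radius 65, round bar 14 thick; hub radius 15, top 10 above the rim's plane; three spokes 10 thick, nearly level with the rim, at 0, 120 and 240 degrees from this point's x axis, which turns with the wheel
- wheel (a joint): Handwheel angle in rad, grows counter-clockwise from above, range -5.2 to 5.2, stiff enough to stay (about 3 N at the rim). One radian drives the nozzle 16 mm: counter-clockwise towards the station's +y, clockwise towards -y
- nozzle_tip (a point): Lower end of the thin steel filling nozzle (diameter 6), 180 above the deck, over the middle of the belt; moves only along the station's y
- open_bottle: Blue bottle without a cap, standing on the belt: body diameter 36, neck diameter 20, height 85; origin at the centre of its underside
- mouth (a point): Centre of the open bottle's mouth, at its top (opening diameter 15)
- mid (a point): Middle of the open bottle's body, on its axis, 30 above the belt
- capped_bottle: The other bottle on the belt, same blue glass but with a white cap of diameter 24 (96 high in all), to be left alone; origin at the centre of its underside
- stand: Fixed sensor stand: round foot of radius 42, 14 high, and a post of radius 9; origin at the centre of its underside; the bracket's swivel and tilt axes cross 190 above it
- sensor_pivot (a point): Where the swivel and tilt axes cross, inside the grey sensor box (56 x 34 x 32), turning with the sensor: x is the direction in which the sensor looks (black lens barrel in front, reaching 57 from here), y its left, z its top
- sensor_ball (a point): Centre of the black ball (diameter 24) at the end of the sensor's rod handle, behind and above the box: at x -81.6, y 0, z 38 in the frame of sensor_pivot; the rod is 8 thick
- swivel (a joint): Sensor swivel in rad about the vertical, grows counter-clockwise from above, 0 when the sensor looks along the stand's x axis, range -1.4 to 1.4; friction holds it
- tilt (a joint): Sensor tilt in rad, 0 when it looks level, positive when it looks down, range -0.7 to 0.8; friction holds it (about 1.5 N at the ball)
- canister: Loose aluminium can, diameter 80, 200 high, to be left alone; it stands close beside the wheel, on either side; origin at the centre of its underside
- ear_defenders: Loose black ear defenders lying on the deck, about 100 x 120, 65 high, to be left alone; origin on the deck between the two cups
- stop (a joint): Travel of the red emergency stop button, 0 is free, 0.006 fully pressed; must not be pressed
Things that resemble listed ones, but are neither listed nor needed, are in the scene too. What is shaped like the open_bottle but yellow is not meant.

How it is judged:
By the outcome, as a careful person would: the job done as asked, in the order asked, and still so for the second after the job is handed in, with the robot touching nothing.
It also fails if it takes over 72 s, if anything falls off the work surface, if the arm or the gripper's body presses on something with over 40 N, if the wrist force passes 120 N, or if a joint passes its speed limit or range.

## Working session

There is one attempt and no reset: what is moved stays moved. The work goes in short steps, Python scripts to look and compute and a tool call to move; the robot and the scene stay as the last step left them, time stands still between calls to the robot, and variables do not carry over. Pictures are saved under pics/ and viewed, at most 10 in all, crops included, and the job is handed in when it is done.

Besides the shell and the picture viewer there is one more tool, called as name(argument=value, ...), one argument or row to a line, values as JSON. play_rows: Moves the arm, as the interface text tells. Its arguments: {"type":"object","properties":{"plan":{"type":"array","items":{"type":"number"}},"squeeze":{"type":"number"}},"required":["plan"]}

```bash
mkdir -p pics; ls
python3 - <<'E'
from workcell import status, viewer, manip
import cv2,numpy as np
o=status.get_obs();print({k:np.round(v,3) for k,v in o.items()}, manip.tip_extent)
for n in ("scene","top"):
    im=viewer.camera(n);cv2.imwrite(f"pics/{n}0.png",cv2.resize(im[...,::-1],(800,600),interpolation=cv2.INTER_CUBIC)); np.save(f"pics/{n}0.npy",im)
    m=viewer.camera_model(n);print(n,{k:np.round(v,3) for k,v in m.items()}, -m["R"].T@m["t"])
E
```

```text
pics
{'clock': np.float64(0.0), 'joint_pos': array([ 1.206,  0.333, -0.065,  1.461,  0.022,  1.35 , -0.089]), 'joint_velocities': array([-0.001,  0.001,  0.001, -0.001, -0.001, -0.002,  0.001]), 'tau': array([ 0.0000e+00, -6.2544e+01,  4.9000e-02, -3.9161e+01,  1.6000e-02,
        1.0000e-02, -0.0000e+00]), 'position': array([ 0.209, -0.589,  0.245]), 'ee_rot': array([ 0.985,  0.17 , -0.   , -0.001]), 'ft_force': array([-0.076, -0.427, -0.329]), 'torque': array([-0.023,  0.055,  0.019]), 'grasp_force': np.float64(0.0), 'grip_width': np.float64(0.999)} 0.014
scene {'fx': np.float64(474.204), 'fy': np.float64(474.204), 'cx': np.float64(250.915), 'cy': np.float64(198.699), 'D': array([0.044, 0.   , 0.   , 0.   , 0.   ]), 'R': array([[-0.851,  0.525, -0.005],
       [ 0.426,  0.686, -0.59 ],
       [-0.306, -0.504, -0.807]]), 't': array([ 0.508, -0.142,  1.616])} [0.98767838 0.64548188 1.22373973]
top {'fx': np.float64(446.356), 'fy': np.float64(446.356), 'cx': np.float64(256.665), 'cy': np.float64(192.303), 'D': array([0.039, 0.   , 0.   , 0.   , 0.   ]), 'R': array([[ 0.016, -0.999,  0.03 ],
       [-1.   , -0.016, -0.012],
       [ 0.013, -0.029, -0.999]]), 't': array([-0.036,  0.561,  1.113])} [0.54785021 0.0060792  1.12049046]
```

View pics/scene0.png

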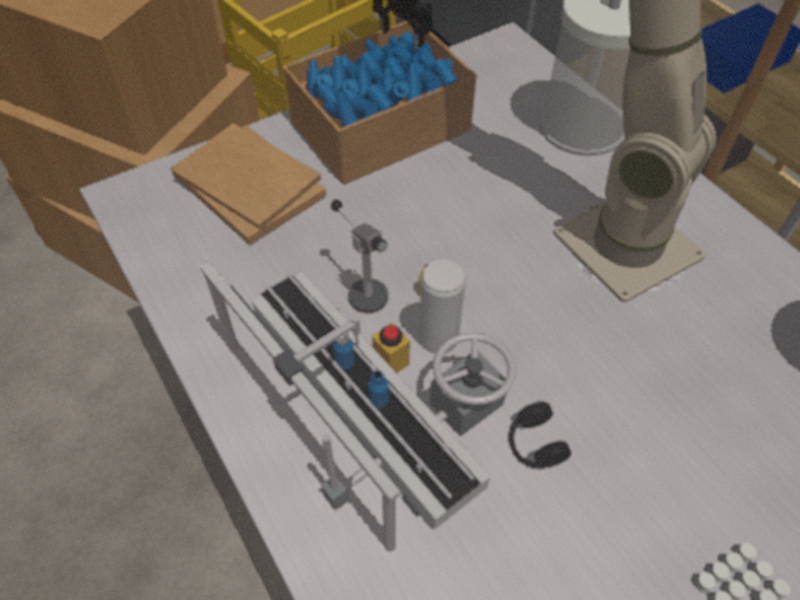

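View pics/top0.png

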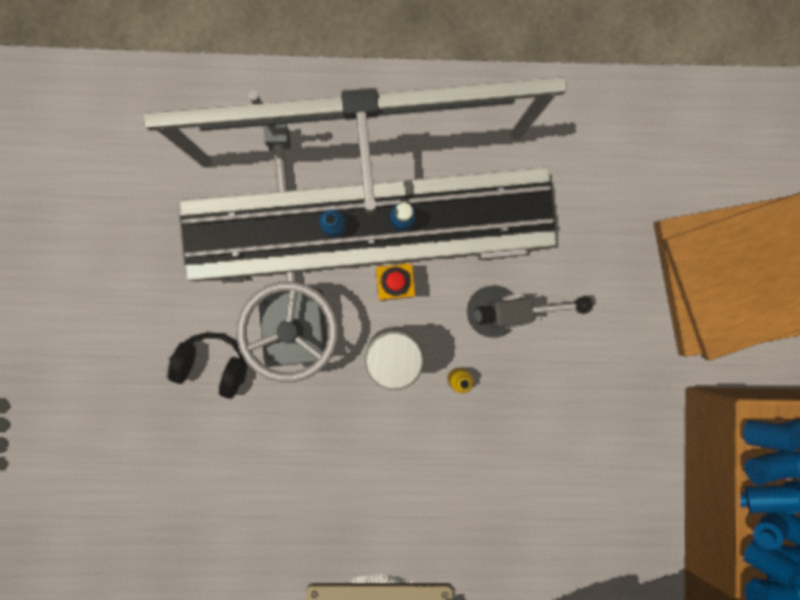

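Top view (800-scale): open blue bottle with a dark mouth (332,220). Look-alikes: white-capped blue bottle (403,212), yellow bottle (460,380), and blue bottles in the box (770,500). A second nozzle-like arm near (280,140) has no part in this. Wheel hub is at (288,330), can (394,360), ball (585,304). Now a close crop of the choice.

Run:
```python
import cv2,numpy as np
t=np.load("pics/top0.npy")[50:250,95:395,::-1]
s=np.load("pics/scene0.npy")[115:330,120:340,::-1]
a=cv2.resize(t,None,fx=2.66,fy=2.66,interpolation=cv2.INTER_CUBIC)
b=cv2.resize(s,None,fx=2.75,fy=2.75,interpolation=cv2.INTER_CUBIC)
cv2.imwrite("pics/tc.png",a);cv2.imwrite("pics/sc.png",b);print(a.shape,b.shape)
```

```text
(532, 798, 3) (591, 605, 3)
```

View pics/tc.png

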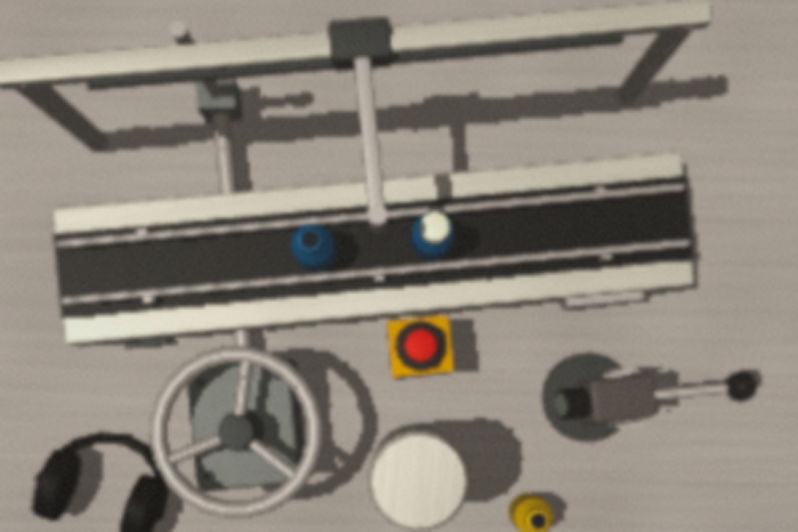

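View pics/sc.png

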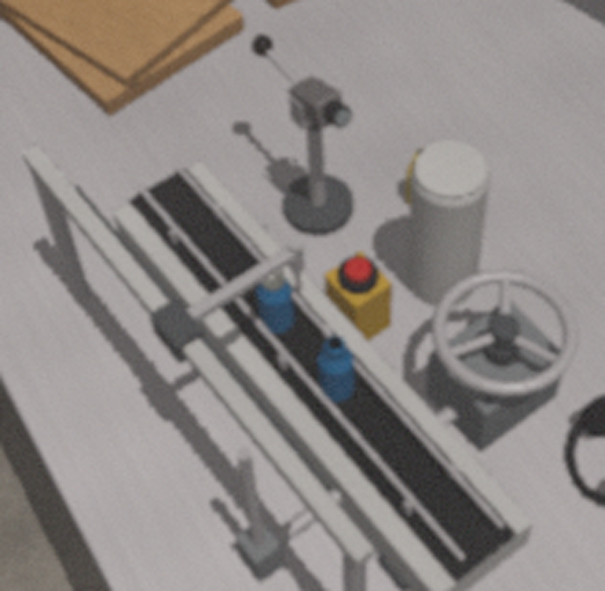

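The crops confirm it. Open bottle mouth is at top crop (311,241) and scene crop (336,343), nozzle arm end at top crop (377,215), hub at (237,431). Can is at (418,480), ball at (742,385), foot at (585,397).

```bash
cat > h.py <<'E'
import numpy as np,cv2
from workcell import status,viewer,manip
from scipy.optimize import least_squares
from scipy.spatial.transform import Rotation as Ro
K=lambda m:np.array([[m["fx"],0,m["cx"]],[0,m["fy"],m["cy"]],[0,0,1.]])
def proj(m,X): return cv2.projectPoints(np.atleast_2d(np.float64(X)),cv2.Rodrigues(m["R"])[0],m["t"],K(m),m["D"])[0][:,0]
def ray(m,p):
    u=cv2.undistortPoints(np.float64([[p]]),K(m),m["D"])[0,0]
    return -m["R"].T@m["t"], m["R"].T@np.array([*u,1])
def atz(m,p,z):
    c,d=ray(m,p); return c+d*(z-c[2])/d[2]
def tri(obs):
    A=0;b=0
    for m,p in obs:
        c,d=ray(m,p);d=d/np.linalg.norm(d);P=np.eye(3)-np.outer(d,d);A=A+P;b=b+P@c
    X=np.linalg.solve(A,b);return X,[np.linalg.norm(proj(m,X)[0]-p) for m,p in obs]
T=viewer.camera_model("top");S=viewer.camera_model("scene")
tc=lambda x,y:np.array([(x+.5)/2.66-.5+95,(y+.5)/2.66-.5+50])
sc=lambda x,y:np.array([(x+.5)/2.75-.5+120,(y+.5)/2.75-.5+115])
E
cat > a.py <<'E'
from h import *
np.set_printoptions(precision=4,suppress=True)
for n,a,b in [("hub",(237,428),(506,327)),("mouth",(311,240),(336,343)),("cap",(435,227),(272,280)),("ball",(742,385),(262,45)),("can",(418,480),(452,170)),("stop",(421,345),(357,269)),("armend",(377,218),(295,253))]:
    print(n,*tri([(T,tc(*a)),(S,sc(*b))]))
# station fit
P=[((-150,130,135),tc(237,430),T),((-150,130,135),sc(506,327),S)]
cor=[(tc(54,211),(60,280)),(tc(683,155),(60,-280)),(tc(693,275),(-60,-280)),(tc(65,330),(-60,280))]
bar=(tc(0-3,72),tc(709,13))
def f(v):
    R=Ro.from_euler('z',v[2]).as_matrix();w=lambda q:R@(np.array(q)/1000)+[v[0],v[1],0]
    r=[proj(m,w(q))[0]-p for q,p,m in P]
    r+=[proj(T,w((*q,v[3]*1000)))[0]-p for p,q in cor]
    r+=[proj(T,w((130,0,244)))[0]-(bar[0]+bar[1])/2]
    return np.concatenate(r)
s=least_squares(f,[.6,0,0,.08]);print(s.x,np.round(s.fun,1))
v=s.x;w=lambda q:Ro.from_euler('z',v[2]).as_matrix()@(np.array(q)/1000)+[v[0],v[1],0]
print("wheelc",w((-150,130,125)))
print("mouth",atz(T,tc(311,240),.155),"cap",atz(T,tc(435,227),.166),"foot",atz(T,tc(585,397),.007),atz(S,sc(318,206),.014))
inv=lambda X:Ro.from_euler('z',-v[2]).as_matrix()@(X-[v[0],v[1],0])
print("in station: mouth",inv(atz(T,tc(311,240),.155)),"armend",inv(atz(T,tc(377,218),.256)),inv(atz(S,sc(295,253),.25)), "stop",inv(atz(T,tc(421,345),.1)))
E
python3 a.py
```

```text
hub [0.5159 0.1379 0.133 ] [np.float64(0.9010107797749123), np.float64(0.7322726078695093)]
mouth [0.6716 0.0772 0.153 ] [np.float64(0.11950833341691677), np.float64(0.0982060731233754)]
cap [ 0.6856 -0.0238  0.1444] [np.float64(0.08878259562008227), np.float64(0.07057795310972652)]
ball [ 0.5591 -0.2639  0.199 ] [np.float64(0.027310378530585946), np.float64(0.018832884603025447)]
can [ 0.4808 -0.012   0.1974] [np.float64(0.24141475718909508), np.float64(0.17974394401653648)]
stop [ 0.5907 -0.0153  0.1014] [np.float64(0.28853830061570657), np.float64(0.2296372827095338)]
armend [0.6788 0.0215 0.2405] [np.float64(0.5207911493734265), np.float64(0.40368772236683503)]
[0.6804 0.0257 0.1107 0.0606] [-0.8 -0.5 -0.9 -0.1 -0.3 -2.  -0.9 -1.9  0.1  3.   0.4  4.1  0.9 -1.7]
wheelc [0.517  0.1383 0.125 ]
mouth [0.6716 0.0769 0.155 ] cap [ 0.6827 -0.0233  0.166 ] foot [ 0.5477 -0.172   0.007 ] [ 0.5524 -0.167   0.014 ]
in station: mouth [-0.0031  0.0518  0.155 ] armend [-0.0052 -0.0033  0.256 ] [0.0022 0.001  0.25  ] stop [-0.0942 -0.0304  0.1   ]
```

```bash
cat >> h.py <<'E'
def pose():
    o=status.get_obs();return np.array(o["position"]),Ro.from_quat(o["ee_rot"]).as_matrix(),o
def rel(p,psi):
    """world TCP target, azimuth of tool y (deg), tool down -> row numbers"""
    P,R,_=pose();c,s=np.cos(np.radians(psi)),np.sin(np.radians(psi))
    Rt=np.array([[-s,c,0],[c,s,0],[0,0,-1]]).T
    # columns x,y,z
    Rt=np.column_stack([[-s,c,0],[c,s,0],[0,0,-1]])
    a=Ro.from_matrix(R.T@Rt).as_rotvec(degrees=True)
    return np.round(a,1).tolist()+np.round(R.T@(np.array(p)-P),4).tolist()
E
sed -i '/Rt=np.array(\[\[-s,c,0\],\[c,s,0\],\[0,0,-1\]\]).T/d' h.py
python3 - <<'E'
from h import *
P,R,_=pose();print(np.degrees(np.arctan2(R[1,1],R[0,1])))
print(rel([.21,-.589,.33],-70)); print(rel([.45,-.2,.33],-10)); print(rel([.563,.184,.33],45)); print(rel([.563,.184,.2],45))
E
```

```text
-70.41816751061522
[-0.1, 0.0, -0.4, 0.0005, 0.0005, -0.0854]
[-0.1, -0.0, -60.4, 0.3569, -0.2855, -0.0851]
[-0.0, -0.1, -115.4, 0.5921, -0.6095, -0.0847]
[-0.0, -0.1, -115.4, 0.5921, -0.6093, 0.0453]
```

play_rows(
  plan=[0, 0, 0, 0, 0, -0.085, 0.5, 0, 0, 0, 0, 0, -0.085, 0.5, 0, 0, -60, 0.357, -0.286, -0.085, 0.5, 0, 0, -60, 0.357, -0.286, -0.085, 0.5, 0, 0, -60, 0.357, -0.286, -0.085, 0.5, 0, 0, -60, 0.357, -0.286, -0.085, 0.5, 0, 0, -60, 0.357, -0.286, -0.085, 0.5, 0, 0, -60, 0.357, -0.286, -0.085, 0.5, 0, 0, -60, 0.357, -0.286, -0.085, 0.5, 0, 0, -60, 0.357, -0.286, -0.085, 0.5, 0, 0, -115.4, 0.592, -0.609, -0.085, 0.5, 0, 0, -115.4, 0.592, -0.609, -0.085, 0.5, 0, 0, -115.4, 0.592, -0.609, -0.085, 0.5, 0, 0, -115.4, 0.592, -0.609, -0.085, 0.5, 0, 0, -115.4, 0.592, -0.609, -0.085, 0.5, 0, 0, -115.4, 0.592, -0.609, -0.085, 0.5, 0, 0, -115.4, 0.592, -0.609, -0.085, 0.5, 0, 0, -115.4, 0.592, -0.609, -0.085, 0.5],
  squeeze=25,
)

```text
clock: 2.35
position: [0.5626, 0.1857, 0.3295]
ee_rot: [0.381, 0.925, 0.0, -0.001]
ft_force: [0.1, -0.8, 0.2]
grip_width: 0.502
grasp_force: 0.0
```

Run:
```python
from h import *
W=viewer.camera_model("wrist");im=viewer.camera("wrist")
P,R,o=pose();print(P,np.round(o["joint_pos"],2))
c=np.array([.517,.138,.125]);a=np.radians(np.arange(0,360,10))
pts=c+.065*np.c_[np.cos(a),np.sin(a),0*a]
b=im[...,::-1].copy()
for q in proj(W,pts): cv2.circle(b,tuple(int(v) for v in np.clip(q,-999,999)),1,(0,0,255),-1)
for X,col in ((c,(0,255,0)),([.6716,.077,.155],(0,255,255))): 
    q=proj(W,X)[0];print(q);cv2.circle(b,tuple(int(v) for v in np.clip(q,-999,999)),2,col,-1)
cv2.imwrite("pics/w1.png",cv2.resize(b,(800,600)))
```

```text
[0.56288417 0.18382753 0.32966681] [ 0.26  0.34 -0.85  1.38  0.25  1.54  0.22]
[196.01085902 165.2385993 ]
[253.37226249 293.42072744]
```

View pics/w1.png

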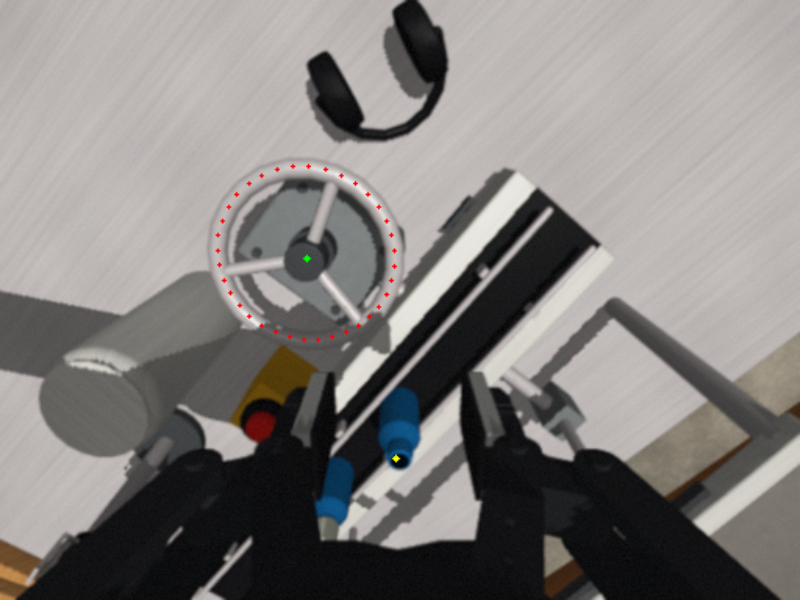

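The wrist view matches the estimate: rim overlay on the rim, hub at (306,258), mouth at (396,458). Descend and grip the rim.

play_rows(
  plan=[0, 0, 0, 0, 0, 0.05, 0.5, 0, 0, 0, 0, 0, 0.11, 0.5, 0, 0, 0, 0, 0, 0.17, 0.5, 0, 0, 0, 0, 0, 0.209, 0.5, 0, 0, 0, 0, 0, 0.209, 0.5, 0, 0, 0, 0, 0, 0.209, 0, 0, 0, 0, 0, 0, 0.209, 0, 0, 0, 0, 0, 0, 0.209, 0, 0, 0, 0, 0, 0, 0.209, 0],
  squeeze=25,
)

```text
clock: 3.52
position: [0.5631, 0.1818, 0.1235]
ee_rot: [0.383, 0.924, -0.001, 0.001]
ft_force: [-8.2, -7.1, 8.2]
grip_width: 0.158
grasp_force: 24.2
```

Run:
```python
from h import *
P,R,o=pose();print(P,o["ft_force"],np.degrees(np.arctan2(R[1,1],R[0,1])),o["grip_width"]*85,o["grasp_force"],np.round(o["joint_pos"],2))
c=np.array([.517,.138]);d=P[:2]-c;r=np.hypot(*d);print(r)
# arc rows in tool axes, radius .065, per step 8 deg: tool y outward, x = azimuth+90 (tangent ccw)
for t in range(8,105,8):
    a=np.radians(t);print(-t,np.round(.065*np.sin(a),4),np.round(.065*(np.cos(a)-1),4))
```

```text
[0.5630673  0.1817706  0.12347853] [-8.19160129 -7.12130105  8.23886761] 44.90318719795071 13.42366621186358 24.162670739460737 [ 0.24  0.48 -0.79  1.66  0.37  1.16  0.13]
0.06354574344677864
-8 0.009 -0.0006
-16 0.0179 -0.0025
-24 0.0264 -0.0056
-32 0.0344 -0.0099
-40 0.0418 -0.0152
-48 0.0483 -0.0215
-56 0.0539 -0.0287
-64 0.0584 -0.0365
-72 0.0618 -0.0449
-80 0.064 -0.0537
-88 0.065 -0.0627
-96 0.0646 -0.0718
-104 0.0631 -0.0807
```

play_rows(
  plan=[0, 0, -8, 0.009, -0.002, -0.001, 0, 0, 0, -16, 0.018, -0.004, -0.002, 0, 0, 0, -24, 0.0264, -0.0066, -0.002, 0, 0, 0, -32, 0.0344, -0.0109, -0.002, 0, 0, 0, -40, 0.0418, -0.016, -0.002, 0, 0, 0, -48, 0.0483, -0.0223, -0.002, 0],
  squeeze=35,
)

```text
clock: 4.28
position: [0.5136, 0.2016, 0.1238]
ee_rot: [-0.028, 1.0, 0.0, 0.001]
ft_force: [5.5, 1.8, -15.1]
grip_width: 0.156
grasp_force: 34.3
```

Run:
```python
from h import *
P,R,o=pose();print(P,o["ft_force"],np.degrees(np.arctan2(R[1,1],R[0,1])),o["grip_width"]*85,o["grasp_force"],np.round(o["joint_pos"],2))
c=np.array([.517,.138]);d=P[:2]-c;r=np.hypot(*d);print(r,np.degrees(np.arctan2(d[1],d[0])))
for t in range(8,57,8):
    a=np.radians(t);print(-t,np.round(.065*np.sin(a),4),np.round(.065*(np.cos(a)-1),4))
```

```text
[0.51361479 0.20163735 0.12379032] [  5.53737952   1.82917973 -15.07674426] 93.233133495111 13.231485045566506 34.25405211746693 [ 0.36  0.46 -1.    1.76  0.42  1.15  0.86]
0.0637273217668019 93.04500257935565
-8 0.009 -0.0006
-16 0.0179 -0.0025
-24 0.0264 -0.0056
-32 0.0344 -0.0099
-40 0.0418 -0.0152
-48 0.0483 -0.0215
-56 0.0539 -0.0287
```

play_rows(
  plan=[0, 0, -8, 0.009, -0.0006, 0.001, 0, 0, 0, -16, 0.0179, -0.0025, 0.001, 0, 0, 0, -24, 0.0264, -0.0056, 0.001, 0, 0, 0, -32, 0.0344, -0.0099, 0.001, 0, 0, 0, -40, 0.0418, -0.0152, 0.001, 0, 0, 0, -48, 0.0483, -0.0215, 0.001, 0, 0, 0, -48, 0.0483, -0.0215, 0.001, 0],
)

```text
clock: 5.15
position: [0.4665, 0.178, 0.1236]
ee_rot: [-0.43, 0.903, -0.0, 0.001]
ft_force: [-1.9, 2.1, 0.2]
grip_width: 0.153
grasp_force: 36.6
```

Run:
```python
from h import *
P,R,o=pose();print(P,o["ft_force"],np.degrees(np.arctan2(R[1,1],R[0,1])),o["grip_width"]*85,o["grasp_force"],np.round(o["joint_pos"],2))
c=np.array([.517,.138]);d=P[:2]-c;r=np.hypot(*d);print(r,np.degrees(np.arctan2(d[1],d[0])))
im=viewer.camera("top");np.save("pics/t2.npy",im)
cv2.imwrite("pics/t2.png",cv2.resize(im[50:200,150:300,::-1],(600,600),interpolation=cv2.INTER_CUBIC))
```

```text
[0.46650207 0.17801435 0.1236007 ] [-1.94700525  2.12869717  0.23321603] 140.93369334140993 12.981146349508382 36.63988575339317 [ 0.6   0.43 -1.23  1.89  0.45  1.14  1.66]
0.06442972383938488 141.60683691801
```

View pics/t2.png

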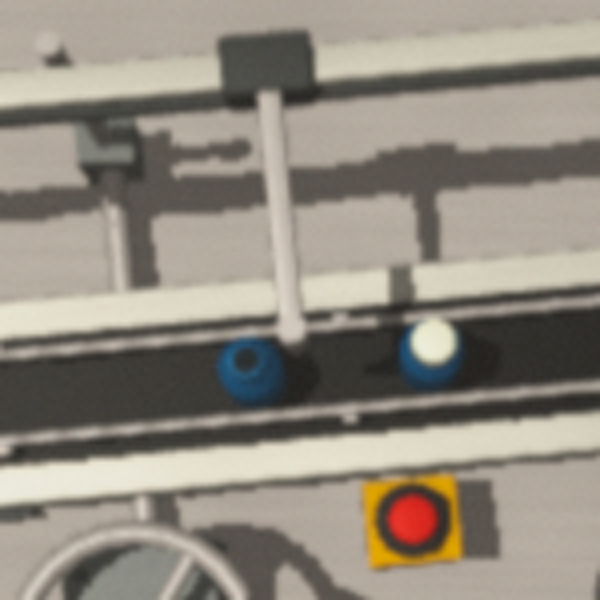

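Run:
```python
from h import *
yaw=.105; o=np.array([.6804,.0257,0])
inv=lambda X:Ro.from_euler('z',-yaw).as_matrix()@(X-o)
t2=lambda x,y:np.array([(x+.5)/4-.5+150,(y+.5)/4-.5+50])
print(inv(atz(T,tc(377,215),.251)),inv(atz(T,t2(292,330),.251)),inv(atz(T,t2(246,360),.155)),inv(atz(T,tc(311,240),.155)))
```

```text
[-0.00220448 -0.00352648  0.251     ] [-0.00308168  0.02346713  0.251     ] [-0.00270462  0.05279481  0.155     ] [-0.00341216  0.05182031  0.155     ]
```

Run:
```python
from h import *
# after 24deg more: tool at alpha 165.6 ; rows relative to present start, yaw turn -t; return alpha=45 => t=-96.6
for t in (8,16,24,-96.6):
    a=np.radians(t);print(-t,np.round(.0648*np.sin(a),4),np.round(.0648*(np.cos(a)-1),4))
```

```text
-8 0.009 -0.0006
-16 0.0179 -0.0025
-24 0.0264 -0.0056
96.6 -0.0644 -0.0722
```

play_rows(
  plan=[0, 0, -8, 0.009, -0.0006, 0, 0, 0, 0, -16, 0.0179, -0.0025, 0, 0, 0, 0, -24, 0.0264, -0.0056, 0, 0, 0, 0, -24, 0.0264, -0.0056, 0, 0, 0, 0, -24, 0.0264, -0.0056, 0, 0.5, 0, 0, -24, 0.0264, -0.0056, 0, 0.5, 0, 0, -24, 0.0264, -0.0056, 0, 0.5, 0, 0, -24, 0.0264, -0.0056, -0.06, 0.5],
)

```text
clock: 6.2
position: [0.4522, 0.1526, 0.1805]
ee_rot: [-0.608, 0.794, 0.002, -0.002]
ft_force: [1.2, -0.6, 1.7]
grip_width: 0.497
grasp_force: 0.0
```

Run:
```python
from h import *
print(rel([.562,.183,.18],45));print(rel([.562,.183,.124],45));P,R,o=pose();print(np.round(o["joint_pos"],2))
```

```text
[0.1, -0.4, 119.9, -0.0579, -0.0981, -0.0002]
[0.1, -0.4, 119.9, -0.058, -0.0984, 0.0558]
[ 0.83  0.37 -1.43  1.87  0.39  1.25  2.16]
```

play_rows(
  plan=[0, 0, 120, -0.058, -0.098, 0, 0.5, 0, 0, 120, -0.058, -0.098, 0, 0.5, 0, 0, 120, -0.058, -0.098, 0, 0.5, 0, 0, 120, -0.058, -0.098, 0, 0.5, 0, 0, 120, -0.058, -0.098, 0, 0.5, 0, 0, 120, -0.058, -0.098, 0, 0.5, 0, 0, 120, -0.058, -0.098, 0, 0.5, 0, 0, 120, -0.058, -0.098, 0, 0.5, 0, 0, 120, -0.058, -0.098, 0, 0.5, 0, 0, 120, -0.058, -0.098, 0, 0.5, 0, 0, 120, -0.058, -0.098, 0, 0.5, 0, 0, 120, -0.058, -0.098, 0, 0.5, 0, 0, 120, -0.058, -0.098, 0, 0.5],
)

```text
clock: 7.82
position: [0.5635, 0.1844, 0.1823]
ee_rot: [0.383, 0.924, -0.0, 0.0]
ft_force: [-0.3, -0.2, -0.2]
grip_width: 0.497
grasp_force: 0.0
```

Run:
```python
from h import *
P,R,o=pose();print(P,np.degrees(np.arctan2(R[1,1],R[0,1])),rel([.562,.183,.124],45),np.round(o["joint_pos"],2))
```

```text
[0.56351573 0.18440231 0.18227533] 45.00512406127217 [-0.0, 0.0, 0.0, 0.0001, -0.0021, 0.0583] [ 0.23  0.41 -0.79  1.6   0.3   1.26  0.18]
```

play_rows(
  plan=[0, 0, 0, 0, -0.002, 0.03, 0.5, 0, 0, 0, 0, -0.002, 0.058, 0.5, 0, 0, 0, 0, -0.002, 0.058, 0.5, 0, 0, 0, 0, -0.002, 0.058, 0, 0, 0, 0, 0, -0.002, 0.058, 0, 0, 0, 0, 0, -0.002, 0.058, 0, 0, 0, 0, 0, -0.002, 0.058, 0, 0, 0, -8, 0.009, -0.0026, 0.058, 0, 0, 0, -16, 0.0179, -0.0045, 0.058, 0, 0, 0, -24, 0.0264, -0.0076, 0.058, 0, 0, 0, -32, 0.0344, -0.0119, 0.058, 0, 0, 0, -40, 0.0418, -0.0172, 0.058, 0, 0, 0, -48, 0.0483, -0.0235, 0.058, 0, 0, 0, -56, 0.0539, -0.0307, 0.058, 0, 0, 0, -64, 0.0584, -0.0385, 0.058, 0, 0, 0, -72, 0.0618, -0.0469, 0.058, 0, 0, 0, -72, 0.0618, -0.0469, 0.058, 0],
  squeeze=35,
)

```text
clock: 9.95
position: [0.4874, 0.1949, 0.1257]
ee_rot: [-0.233, 0.973, -0.0, 0.001]
ft_force: [0.6, -1.2, 5.8]
grip_width: 0.153
grasp_force: 35.3
```

Run:
```python
from h import *
P,R,o=pose();print(P,o["ft_force"],np.degrees(np.arctan2(R[1,1],R[0,1])),o["grip_width"]*85,o["grasp_force"],np.round(o["joint_pos"],2))
ims=np.mean([viewer.camera("top").astype(float) for _ in range(3)],0).astype(np.uint8)
sm=np.mean([viewer.camera("scene").astype(float) for _ in range(3)],0).astype(np.uint8)
a=cv2.resize(ims[110:170,175:255,::-1],(800,600),interpolation=cv2.INTER_CUBIC)
q=proj(S,[.672,.077,.155])[0];print(q);x,y=int(q[0])-40,int(q[1])-40;print(x,y)
b=cv2.resize(sm[y:y+60,x:x+80,::-1],(800,600),interpolation=cv2.INTER_CUBIC)
cv2.imwrite("pics/m3.png",np.vstack([cv2.resize(a,(400,300)),cv2.resize(b,(400,300))]))
```

```text
[0.48739136 0.19489426 0.12568382] [ 0.64169308 -1.16724072  5.76639529] 116.93186054285721 12.997958299883798 35.29693990945816 [ 0.44  0.42 -1.08  1.83  0.41  1.14  1.27]
[241.59197852 239.02885482]
201 199
```

View pics/m3.png

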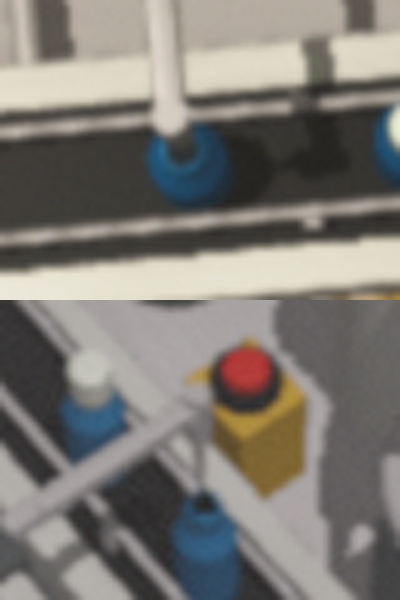

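Run:
```python
from h import *
yaw=.105; o=np.array([.6804,.0257,0])
inv=lambda X:Ro.from_euler('z',-yaw).as_matrix()@(X-o)
f=lambda x,y:np.array([(x+.5)/5-.5+175,(y+.5)/5-.5+110])
g=lambda x,y:np.array([(x+.5)/5-.5+201,(y+.5)/5-.5+199])
print("arm",inv(atz(T,f(171,120),.251)),"mouth",inv(atz(T,f(182,150),.155)),"sc mouth",inv(atz(S,g(204,200),.155)))
w=lambda q:Ro.from_euler('z',yaw).as_matrix()@q+o
for x in (-.002,):
  for y in (.044,.047,.050,.053):
    print(y,[(proj(S,w(np.array([x,y,z])))[0]-[201,199])*5+2 for z in (.180,.25,.155)],(proj(T,w(np.array([x,y,.251])))[0]-[175,110])*5+2)
```

```text
arm [-0.00369946  0.05043709  0.251     ] mouth [-0.00262824  0.053058    0.155     ] sc mouth [-0.00336897  0.05053882  0.155     ]
0.044 [array([193.29967437, 167.66077168]), array([189.8370311 ,  92.21512787]), array([194.45950265, 192.96053057])] [187.15947699 114.26419012]
0.047 [array([196.7722132 , 171.54748086]), array([193.47267111,  96.19704994]), array([197.87735324, 196.81368095])] [179.44846932 114.9077654 ]
0.05 [array([200.2527517 , 175.44324366]), array([197.11705257, 100.18861938]), array([201.30296175, 200.67568499])] [171.73523977 115.5512292 ]
0.053 [array([203.74132206, 179.34809679]), array([200.77021211, 104.18987683]), array([204.73635896, 204.54657814])] [164.0197658  116.19458324]
```

play_rows(
  plan=[0, 0, -3, 0.0035, -0.0001, 0, 0, 0, 0, -5.5, 0.0063, -0.0003, 0, 0, 0, 0, -5.5, 0.0063, -0.0003, 0, 0, 0, 0, -5.5, 0.0063, -0.0003, 0, 0.5, 0, 0, -5.5, 0.0063, -0.0003, 0, 0.5, 0, 0, -5.5, 0.0063, -0.0003, 0, 0.5, 0, 0, -5.5, 0.0063, -0.0003, -0.06, 0.5, 0, 0, -5.5, 0.0063, -0.0003, -0.12, 0.5, 0, 0, -5.5, 0.0063, -0.0003, -0.16, 0.5, 0, 0, -5.5, 0.0063, -0.0003, -0.16, 0.5],
)

```text
clock: 11.5
position: [0.4822, 0.1926, 0.287]
ee_rot: [-0.279, 0.96, -0.0, 0.002]
ft_force: [0.3, -0.8, -0.6]
grip_width: 0.501
grasp_force: 0.0
```

Run:
```python
from h import *
P,R,o=pose();W=viewer.camera_model("wrist");C=-W["R"].T@W["t"]
print(P,np.degrees(np.arctan2(R[1,1],R[0,1])),np.round(o["joint_pos"],2))
print("cam in tool",R.T@(C-P),"axes in tool",np.round(R.T@W["R"].T,2), W["fx"])
Rc=R.T@W["R"].T; tcam=R.T@(C-P)
# candidate view poses: psi, TCP -> pixels of nozzle tip & mouth
N=np.array([.675,.076,.180]);M=np.array([.672,.077,.155])
for psi in (-90,-60,-30,0,30,60,90,120):
  for d in (-.06,):
    c,s=np.cos(np.radians(psi)),np.sin(np.radians(psi));Rt=np.column_stack([[-s,c,0],[c,s,0],[0,0,-1]])
    # choose TCP such that camera sits at given place
    camw=np.array([.60,.078,.40]);Pt=camw-Rt@tcam
    m=dict(W);m["R"]=(Rt@Rc).T;m["t"]=-m["R"]@camw
    print(psi,np.round(Pt,3),proj(m,np.array([N,M])).round(0).tolist())
```

```text
[0.48216384 0.19263224 0.28700053] 122.45569925379431 [ 0.59  0.25 -1.21  1.63  0.24  1.42  1.49]
cam in tool [ 8.40000463e-02 -4.26008607e-05 -1.28201774e-01] axes in tool [[ 0.   -0.94 -0.33]
 [ 1.    0.    0.  ]
 [ 0.   -0.33  0.94]] 300.264994103985
-90 [0.516 0.078 0.272] [[258.0, -39.0], [256.0, -20.0]]
-60 [0.527 0.036 0.272] [[316.0, -19.0], [306.0, -4.0]]
-30 [0.558 0.005 0.272] [[354.0, 30.0], [339.0, 37.0]]
0 [ 0.6   -0.006  0.272] [[361.0, 90.0], [347.0, 88.0]]
30 [0.642 0.005 0.272] [[341.0, 142.0], [330.0, 134.0]]
60 [0.673 0.036 0.272] [[301.0, 177.0], [296.0, 165.0]]
90 [0.684 0.078 0.272] [[252.0, 188.0], [253.0, 175.0]]
120 [0.673 0.12  0.272] [[203.0, 174.0], [210.0, 164.0]]
```

Run:
```python
from h import *
print(rel([.634,.078,.295],90))
```

```text
[-0.0, 0.3, 32.5, -0.0666, -0.1782, -0.0074]
```

play_rows(
  plan=[0, 0.3, 32.5, -0.067, -0.178, -0.01, 0.5, 0, 0.3, 32.5, -0.067, -0.178, -0.01, 0.5, 0, 0.3, 32.5, -0.067, -0.178, -0.01, 0.5, 0, 0.3, 32.5, -0.067, -0.178, -0.01, 0.5, 0, 0.3, 32.5, -0.067, -0.178, -0.01, 0.5, 0, 0.3, 32.5, -0.067, -0.178, -0.01, 0.5],
)

```text
clock: 12.25
position: [0.6324, 0.0789, 0.2942]
ee_rot: [-0.001, 1.0, -0.001, -0.003]
ft_force: [0.6, -0.2, 0.7]
grip_width: 0.499
grasp_force: 0.0
```

Run:
```python
from h import *
W=viewer.camera_model("wrist");P,R,o=pose();print(P,-W["R"].T@W["t"])
im=viewer.camera("wrist").astype(float)
N=np.array([.675,.077,.180]);M=np.array([.672,.077,.155]);q=proj(W,[N,M]);print(q)
u,v=int(q[1][0])-40,int(q[1][1])-40;print(u,v)
np.savez("pics/w4.npz",im=im,**W)
cv2.imwrite("pics/w4.png",cv2.resize(im[v:v+60,u:u+80,::-1].astype(np.uint8),(800,600),interpolation=cv2.INTER_CUBIC))
```

```text
[0.63241648 0.07894422 0.29416175] [0.54902699 0.079175   0.42280245]
[[251.73336941 234.95505599]
 [251.97547035 220.29796996]]
211 180
```

View pics/w4.png

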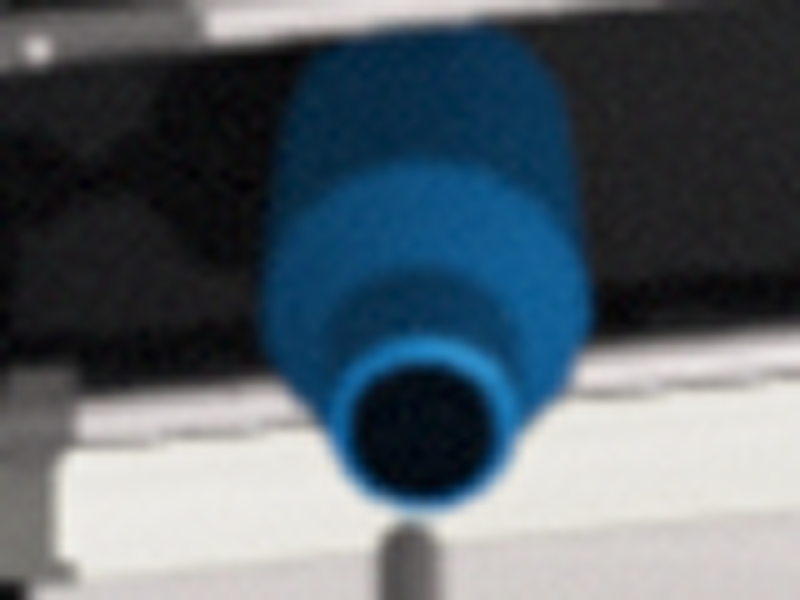

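Run:
```python
from h import *
W=dict(np.load("pics/w4.npz"))
f=lambda x,y:np.array([(x+.5)/10-.5+211,(y+.5)/10-.5+180])
N=atz(W,f(410,537),.180);M=atz(W,f(424,427),.155);Mb=atz(W,f(432,320),.13)
yaw=.105;o=np.array([.6804,.0257,0]);inv=lambda X:Ro.from_euler('z',-yaw).as_matrix()@(X-o)
print(N,M,inv(N),inv(M),inv(M)-inv(N))
P,R,_=pose();print(rel([.55,-.20,.33],0))
```

```text
[0.67328918 0.07683371 0.18      ] [0.6740896  0.07795631 0.155     ] [-0.00171248  0.05159736  0.18      ] [-0.00079881  0.05262988  0.155     ] [ 0.00091367  0.00103252 -0.025     ]
[-0.3, -0.1, 90.1, 0.0832, -0.2787, -0.0347]
```

Run:
```python
from h import *
print(rel([.55,-.26,.325],7))
```

```text
[-0.3, -0.2, 83.1, 0.0833, -0.3387, -0.0296]
```

play_rows(
  plan=[0, 0, 0, 0, 0, -0.03, 0.5, -0.3, -0.2, 83, 0.083, -0.339, -0.03, 0.5, -0.3, -0.2, 83, 0.083, -0.339, -0.03, 0.5, -0.3, -0.2, 83, 0.083, -0.339, -0.03, 0.5, -0.3, -0.2, 83, 0.083, -0.339, -0.03, 0.5, -0.3, -0.2, 83, 0.083, -0.339, -0.03, 0.5, -0.3, -0.2, 83, 0.083, -0.339, -0.03, 0.5, -0.3, -0.2, 83, 0.083, -0.339, -0.03, 0.5, -0.3, -0.2, 83, 0.083, -0.339, -0.03, 0.5, -0.3, -0.2, 83, 0.083, -0.339, -0.03, 0.5, -0.3, -0.2, 83, 0.083, -0.339, -0.03, 0.5],
)

```text
clock: 13.68
position: [0.5503, -0.2608, 0.3254]
ee_rot: [0.661, 0.75, 0.0, 0.0]
ft_force: [-0.6, 0.7, 0.2]
grip_width: 0.5
grasp_force: 0.0
```

Run:
```python
from h import *
np.set_printoptions(precision=4,suppress=True)
W=viewer.camera_model("wrist");P,R,o=pose();print(P,np.round(o["joint_pos"],2))
im=viewer.camera("wrist");np.savez("pics/w5.npz",im=im,**W)
print(proj(W,[[.55,-.17,.014],[.55,-.17,.19],[.559,-.264,.199]]))
cv2.imwrite("pics/w5.png",cv2.resize(im[...,::-1],(800,600),interpolation=cv2.INTER_CUBIC))
```

```text
[ 0.5503 -0.2608  0.3254] [ 0.86  0.33 -0.65  1.35  0.2   1.52  0.36]
[[261.6332  81.8546]
 [266.8759  79.0687]
 [262.5918 190.3019]]
```

View pics/w5.png

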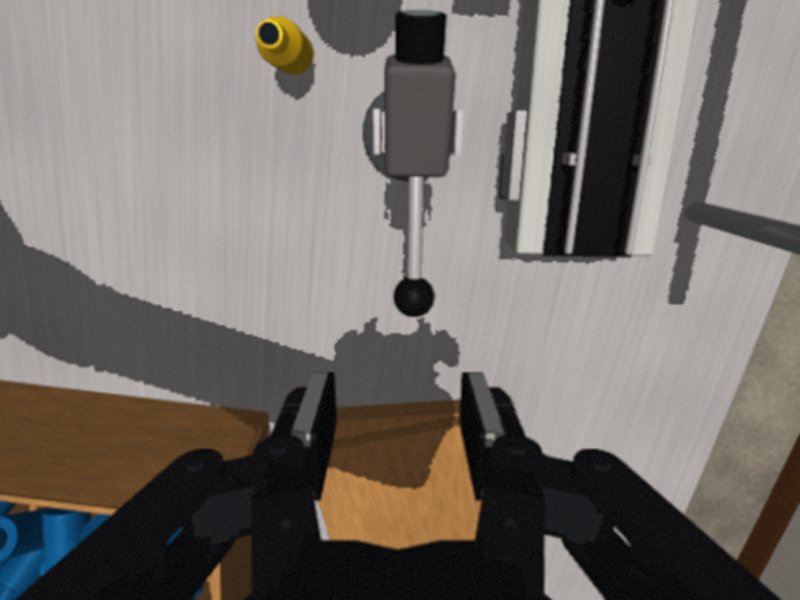

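```bash
cat > fit.py <<'E'
from h import *
np.set_printoptions(precision=4,suppress=True)
W=dict(np.load("pics/w5.npz"))
f=lambda x,y:np.array([(x+.5)/1.5625-.5,(y+.5)/1.5625-.5])
B=(-81.6,0,38)
obs=[(W,B,f(414,297),2),(T,B,tc(742,385),1),(S,B,sc(262,45),1),
 (W,(28,17,16),f(387,58),1),(W,(28,-17,16),f(454,57),1),(W,(-28,17,16),f(386,173),1),(W,(-28,-17,16),f(449,175),1)]
def X(v,q): return np.array([v[0],v[1],.19])+(Ro.from_euler('z',v[2])*Ro.from_euler('y',v[3])).apply(np.array(q)/1000)
def F(v):
    r=[w*(proj(m,X(v,q))[0]-p) for m,q,p,w in obs]
    r+=[.5*(proj(T,[v[0],v[1],.014])[0]-tc(587,396)),.5*(proj(S,[v[0],v[1],.014])[0]-sc(318,204))]
    return np.concatenate(r)
if __name__=="__main__":
    s=least_squares(F,[.55,-.17,1.7,-.3],loss="soft_l1");v=s.x
    print(v,np.degrees(v[2:]));print(F(v).reshape(-1,2).round(1).tolist())
    mid=np.array([.673,.0775,.10]);d=mid-[v[0],v[1],.19];az=np.arctan2(d[1],d[0]);t=np.arctan2(-d[2],np.hypot(d[0],d[1]))
    print("target",np.degrees([az,t]),X([v[0],v[1],az,t],B),"ball now",X(v,B))
    ptri,e=tri([(W,obs[0][2]),(T,obs[1][2]),(S,obs[2][2])]);print(ptri,e)
    b=X(v,B);print(rel([b[0],b[1],b[2]-.005],np.degrees(v[2])-90))
E
python3 fit.py
```

```text
[ 0.5497 -0.1678  1.6761 -0.0553] [96.0353 -3.1661]
[[0.5, -9.7], [-2.9, 0.1], [1.7, -3.2], [-1.2, -0.3], [1.5, 1.5], [-1.5, 2.5], [0.2, 2.1], [-1.0, -0.2], [0.3, 0.1]]
target [63.3191 18.1489] [ 0.5202 -0.2265  0.2515] ball now [ 0.5585 -0.2509  0.2234]
[ 0.5598 -0.263   0.2004] [np.float64(1.1013990546559413), np.float64(0.41209506988790257), np.float64(0.1416902756659483)]
[0.0, 0.0, 1.1, 0.0089, 0.0093, 0.1069]
```

```bash
cat > fit2.py <<'E'
import fit; from fit import *
box=obs[3:]; fit.obs=obs=obs[:3]+[(W,(0,0,0),f(419,131),1)]
def G(v):
    return np.concatenate([F(v[:4])]+[(proj(m,X(v[:4],(q[0]+1000*v[4],q[1],q[2])))[0]-p) for m,q,p,w in box])
s=least_squares(G,[.55,-.172,1.67,-.3,0]);v=s.x
print(v,np.degrees(v[2:4]));print(G(v).reshape(-1,2).round(1).tolist())
mid=np.array([.673,.0775,.10]);d=mid-[v[0],v[1],.19];az=np.arctan2(d[1],d[0]);t=np.arctan2(-d[2],np.hypot(d[0],d[1]))
print("target",np.degrees([az,t]),X([v[0],v[1],az,t],B),"ball now",X(v[:4],B))
b=X(v[:4],B);print(rel([b[0],b[1],b[2]-.005],np.degrees(v[2])-90))
E
python3 fit2.py
```

```text
[ 0.5504 -0.1733  1.6851 -0.2782  0.0097] [ 96.5475 -15.9402]
[[0.2, 0.1], [-0.4, -0.7], [-0.2, -0.6], [-1.1, -0.3], [0.1, -0.3], [-0.2, -0.4], [-1.7, -0.8], [2.7, 0.6], [-0.9, 0.6], [0.2, -0.1]]
target [63.9586 17.8688] [ 0.5215 -0.2326  0.2512] ball now [ 0.5606 -0.2616  0.2041]
[0.0, 0.0, 0.6, -0.002, 0.01, 0.1262]
```

play_rows(
  plan=[0, 0, 0.5, -0.002, 0.01, 0.05, 0.6, 0, 0, 0.5, -0.002, 0.01, 0.1, 0.6, 0, 0, 0.5, -0.002, 0.01, 0.126, 0.6, 0, 0, 0.5, -0.002, 0.01, 0.126, 0.6, 0, 0, 0.5, -0.002, 0.01, 0.126, 0.6, 0, 0, 0.5, -0.002, 0.01, 0.126, 0, 0, 0, 0.5, -0.002, 0.01, 0.126, 0, 0, 0, 0.5, -0.002, 0.01, 0.126, 0, 0, 0, 0.5, -0.002, 0.01, 0.126, 0, 0, 0, 0.5, -0.002, 0.01, 0.126, 0],
  squeeze=25,
)

```text
clock: 14.98
position: [0.5608, -0.2624, 0.1995]
ee_rot: [0.666, 0.746, 0.0, 0.001]
ft_force: [0.4, -3.1, 1.7]
grip_width: 0.256
grasp_force: 24.4
```

```bash
cat >> fit2.py <<'E'
P,R,o=pose();print(P,o["ft_force"],np.degrees(np.arctan2(R[1,1],R[0,1])),o["grip_width"]*85,o["grasp_force"])
g=R@np.array([0,0,-.005]);print("grasp pt",P+g)
b0=X(v[:4],B);psi0=np.degrees(np.arctan2(R[1,1],R[0,1]))
for k in np.linspace(0,1,9)[1:]:
    w=[v[0],v[1],v[2]+k*(az-v[2]),v[3]+k*(t-v[3])]
    print(np.round(-np.degrees(w[2]-v[2]),1),(R.T@(X(w,B)-b0)).round(4))
print("final shift to target from measured grasp pt",R.T@(X([v[0],v[1],az,t],B)-P-g))
E
python3 fit2.py|tail -12
```

```text
[0.1, 0.0, -0.1, 0.0008, -0.0002, 0.0003]
[ 0.5608 -0.2624  0.1995] [ 0.3728 -3.1001  1.7029] 6.46992668403238 21.78086118189848 24.419204592704773
grasp pt [ 0.5608 -0.2624  0.2045]
4.1 [ 0.0015 -0.0062 -0.0065]
8.1 [ 0.0039 -0.0122 -0.0129]
12.2 [ 0.0071 -0.0177 -0.0192]
16.3 [ 0.0112 -0.0227 -0.0253]
20.4 [ 0.0159 -0.0271 -0.0311]
24.4 [ 0.0212 -0.0307 -0.0368]
28.5 [ 0.027  -0.0336 -0.0421]
32.6 [ 0.0332 -0.0355 -0.0471]
final shift to target from measured grasp pt [ 0.034  -0.0357 -0.0468]
```

play_rows(
  plan=[0, 0, 4.1, 0.0015, -0.0062, -0.0065, 0, 0, 0, 8.1, 0.0039, -0.0122, -0.0129, 0, 0, 0, 12.2, 0.0071, -0.0177, -0.0192, 0, 0, 0, 16.3, 0.0112, -0.0227, -0.0253, 0, 0, 0, 20.4, 0.0159, -0.0271, -0.0311, 0, 0, 0, 24.4, 0.0212, -0.0307, -0.0368, 0, 0, 0, 28.5, 0.027, -0.0336, -0.0421, 0, 0, 0, 32.6, 0.0335, -0.0356, -0.047, 0, 0, 0, 32.6, 0.0335, -0.0356, -0.047, 0, 0, 0, 32.6, 0.0335, -0.0356, -0.047, 0],
)

```text
clock: 16.23
position: [0.5211, -0.2332, 0.2461]
ee_rot: [0.848, 0.53, -0.0, 0.0]
ft_force: [-2.4, -1.4, 3.8]
grip_width: 0.259
grasp_force: 24.9
```

```bash
python3 fit2.py|sed -n '3p;5,6p'; python3 fit2.py|tail -1
```

```text
target [63.9586 17.8688] [ 0.5215 -0.2326  0.2512] ball now [ 0.5606 -0.2616  0.2041]
[ 0.5211 -0.2332  0.2461] [-2.4117 -1.3962  3.8359] -26.046525740293834 22.020049898238028 24.93058741092682
grasp pt [ 0.5211 -0.2332  0.2511]
final shift to target from measured grasp pt [ 0.0006  0.     -0.0001]
```

play_rows(
  plan=[0, 0, 0, 0, 0, 0, 0.6, 0, 0, 0, 0, 0, 0, 0.6, 0, 0, 0, 0, 0, 0, 0.6, 0, 0, 0, 0, 0, -0.03, 0.6, 0, 0, 0, 0, 0, -0.08, 0.6, 0, 0, 0, 0, 0, -0.1, 0.6, 0, 0, 0, 0, 0, -0.1, 0.6],
)

```text
clock: 17.1
position: [0.522, -0.2328, 0.3476]
ee_rot: [0.849, 0.529, 0.001, 0.001]
ft_force: [0.5, -0.5, -0.5]
grip_width: 0.601
grasp_force: 0.0
```

Run:
```python
from h import *
W=viewer.camera_model("wrist");P,R,o=pose();print(P)
im=viewer.camera("wrist");np.savez("pics/w6.npz",im=im,**W)
t=viewer.camera("top");s=viewer.camera("scene");np.savez("pics/f.npz",t=t,s=s)
B=np.array([.5215,-.2326,.2512])
for n,m in (("W",W),("T",T),("S",S)): print(n,proj(m,[B,[.5504,-.1733,.19]]))
a=cv2.resize(im[0:240,150:390,::-1],(600,600),interpolation=cv2.INTER_CUBIC)
def c(i,m):
    q=proj(m,B)[0];x,y=int(q[0])-25,int(q[1])-37;print(x,y);return cv2.resize(i[y:y+75,x:x+50,::-1],(200,300),interpolation=cv2.INTER_CUBIC)
cv2.imwrite("pics/m6.png",np.hstack([a,np.vstack([c(t,T),c(s,S)])]))
```

```text
[ 0.52199473 -0.23279222  0.3475873 ]
W [[252.64523855 198.15463121]
 [252.54254973 107.79302356]]
T [[365.23815391 213.1850262 ]
 [329.20578337 197.91090517]]
S [[230.39154818 119.9701529 ]
 [232.89988897 151.23758853]]
340 176
205 82
```

View pics/m6.png

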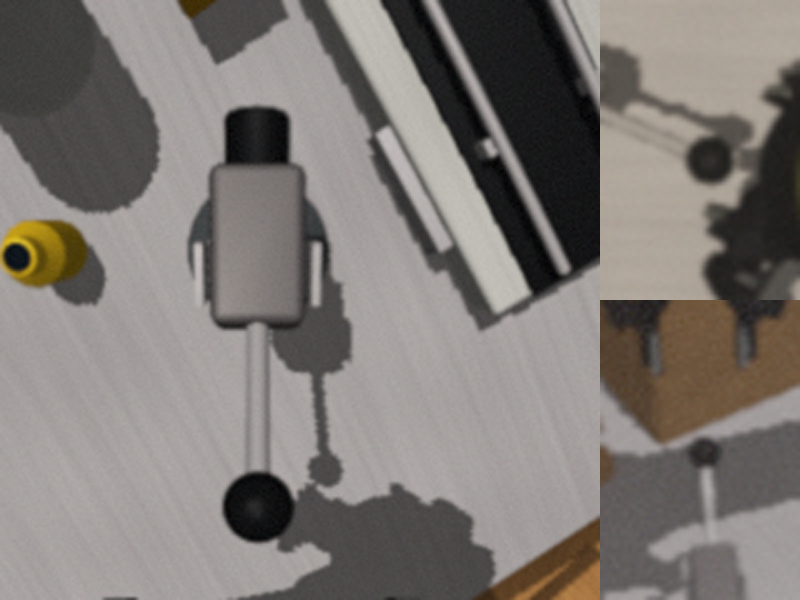

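Run:
```python
from h import *
np.set_printoptions(precision=4,suppress=True)
W2=dict(np.load("pics/w6.npz"))
f=lambda x,y:np.array([(x+.5)/2.5-.5+150,(y+.5)/2.5-.5])
bt=np.array([(109.5)/4-.5+340,160.5/4-.5+176]);bs=np.array([105.5/4-.5+205,152.5/4-.5+82])
Bm,e=tri([(W2,f(258,507)),(T,bt),(S,bs)]);print("ball",Bm,e)
B=(-81.6,0,38)
def X(v,q): return np.array([v[0],v[1],.19])+(Ro.from_euler('z',v[2])*Ro.from_euler('y',v[3])).apply(np.array(q)/1000)
obs=[(W2,B,f(258,507),1.5),(T,B,bt,1),(S,B,bs,1),(W2,(0,0,0),f(258.5,274),1),(W2,(57,0,0),f(258,118),.5)]+[(W2,q,f(*p),.7) for q,p in [((37.7,17,16),(211,167)),((37.7,-17,16),(305,167)),((-18.3,17,16),(212,325)),((-18.3,-17,16),(305,324))]]
def F(v): return np.concatenate([w*(proj(m,X(v,q))[0]-p) for m,q,p,w in obs]+[[(v[0]-.5504)/.0015,(v[1]+.1733)/.0015]])
s=least_squares(F,[.5504,-.1733,1.11,.31],loss="soft_l1");v=s.x
print(v,np.degrees(v[2:]),F(v).round(1))
mid=np.array([.6735,.0777,.10]);d=mid-[v[0],v[1],.19]
print("want",np.degrees([np.arctan2(d[1],d[0]),np.arctan2(.09,np.hypot(*d[:2]))]))
h=np.linalg.norm(d);fw=(Ro.from_euler('z',v[2])*Ro.from_euler('y',v[3])).apply([1,0,0]);print("angle",np.degrees(np.arccos(fw@d/h)))
```

```text
ball [ 0.5176 -0.2376  0.246 ] [np.float64(1.844644231476699), np.float64(0.5498078605241684), np.float64(0.1642606653457434)]
[ 0.5497 -0.1756  1.1127  0.2571] [63.7551 14.7314] [-0.3  0.8  0.4 -1.2 -0.6 -0.1 -0.2  1.1  0.1  0.4 -0.5 -2.5  0.7 -2.4
 -0.7 -1.1  0.4 -0.8 -0.5 -1.5]
want [63.9508 17.7055]
angle 2.9800742769061004
```

```bash
cat > joint.py <<'E'
from h import *
from fit import X,B,W,f as f5
np.set_printoptions(precision=4,suppress=True)
W2=dict(np.load("pics/w6.npz"))
f=lambda x,y:np.array([(x+.5)/2.5-.5+150,(y+.5)/2.5-.5])
bt=np.array([(109.5)/4-.5+340,160.5/4-.5+176]);bs=np.array([105.5/4-.5+205,152.5/4-.5+82])
o1=[(W,B,f5(414,297),2),(T,B,tc(742,385),1),(S,B,sc(262,45),1),(W,(0,0,0),f5(419,131),.7)]
o2=[(W2,B,f(258,507),2),(T,B,bt,1),(S,B,bs,1),(W2,(0,0,0),f(258.5,274),.7)]
qs=[(28,17,16),(28,-17,16),(-28,17,16),(-28,-17,16)]
b1=[f5(387,58),f5(454,57),f5(386,173),f5(449,175)];b2=[f(211,167),f(305,167),f(212,325),f(305,324)]
def F(v,mv):
    r=[]
    for oo,bb,a,m in ((o1,b1,v[2:4],W),(o2,b2,v[4:6],W2)):
        u=[v[0],v[1],*a]
        r+=[w*(proj(c,X(u,q))[0]-p) for c,q,p,w in oo]
        r+=[.5*(proj(m,X(u,np.array(q)+[v[6]*1000,0,0]))[0]-p) for q,p in zip(qs,bb)]
    r.append([.5,.5]*(proj(T,[v[0],v[1],.014])[0]-tc(587,396)))
    if mv: r.append((X([v[0],v[1],*v[4:6]],B)-X([v[0],v[1],*v[2:4]],B)-[-.0397,.0292,.0466])/.0015)
    return np.concatenate(r)
for mv in (0,1):
    s=least_squares(F,[.55,-.173,1.68,-.27,1.11,.3,.01],args=(mv,),loss="soft_l1");v=s.x
    print(v,np.degrees(v[2:6]),s.cost,X([v[0],v[1],*v[4:6]],B))
    d=np.array([.6735,.0777,.10])-[v[0],v[1],.19];az,t=np.arctan2(d[1],d[0]),np.arctan2(.09,np.hypot(*d[:2]))
    print("want",np.degrees([az,t]),"ball shift",X([v[0],v[1],az,t],B)-X([v[0],v[1],*v[4:6]],B));print(s.fun.round(1))
E
python3 joint.py
```

```text
[ 0.5505 -0.173   1.6813 -0.2471  1.1186  0.1684  0.0079] [ 96.3287 -14.1573  64.0892   9.6467] 8.167747030900719 [ 0.5182 -0.2396  0.2411]
want [63.8698 17.8647] ball shift [0.0033 0.0074 0.0101]
[-0.   0.4 -0.4 -0.6 -0.1 -1.1 -0.7 -0.5 -0.7  0.2  1.3  1.  -0.4  1.
  0.1  0.7 -0.3  0.2  0.5 -0.9 -0.6  1.  -0.4 -1.3 -0.8 -2.   0.3 -2.1
 -0.6 -0.3  0.1 -0.2  0.1 -0.4]
[ 0.55   -0.1743  1.6893 -0.3216  1.1171  0.2389  0.0096] [ 96.7925 -18.4263  64.0039  13.6892] 13.125950212300761 [ 0.5192 -0.2375  0.2462]
want [63.9021 17.7812] ball shift [0.0017 0.0038 0.0049]
[-0.4  0.3 -0.2 -0.7 -0.4  0.1 -1.2  0.6 -1.3  1.2  0.9  1.8 -0.7  1.2
 -0.3  0.8 -0.2 -0.7  0.1 -1.3 -0.6  0.3 -0.3 -0.2 -0.6 -2.4  0.3 -2.5
 -0.6 -1.3  0.2 -1.1  0.3 -0.3 -1.1 -2.4 -0.4]
```

play_rows(
  plan=[0, 0, 0, 0, 0.1, 0, 0.6, 0, 0, 0, 0, 0.1, 0, 0.6, 0, 0, 0, 0, 0.1, 0, 0.6, 0, 0, 0, 0, 0.1, 0, 0.6],
)

```text
clock: 17.75
position: [0.6108, -0.2763, 0.3452]
ee_rot: [0.848, 0.529, -0.0, -0.001]
ft_force: [0.9, -0.6, 0.1]
grip_width: 0.597
grasp_force: 0.0
```

```bash
cat > ball.py <<'E'
from h import *
import sys
np.set_printoptions(precision=4,suppress=True)
def ball(m,im,guess,r=40):
    q=proj(m,guess)[0];x,y=max(int(q[0])-r,0),max(int(q[1])-r,0)
    g=im[y:y+2*r,x:x+2*r].max(2);rad=12e-3*m["fx"]/(m["R"]@guess+m["t"])[2]
    n,l,st,c=cv2.connectedComponentsWithStats((g<48).astype(np.uint8))
    for i in range(1,n):
        if .4*np.pi*rad**2<st[i,4]<2*np.pi*rad**2: print("  blob",c[i]+[x,y],st[i,2:5],"exp",q,"rad",rad.round(1))
if __name__=="__main__":
    W=viewer.camera_model("wrist");im=np.mean([viewer.camera("wrist") for _ in range(2)],0).astype(np.uint8)
    np.savez(f"pics/{sys.argv[1]}.npz",im=im,**W);ball(W,im,np.array([.5195,-.237,.247]))
E
python3 ball.py vA
python3 - <<'E'
from ball import *
W2=dict(np.load("pics/w6.npz"));ball(W2,W2["im"],np.array([.5195,-.237,.247]))
z=np.load("pics/f.npz");ball(S,z["s"],np.array([.5195,-.237,.247]));ball(T,z["t"],np.array([.5195,-.237,.247]))
E
```

```text
blob [133.8435 203.1177] [ 29  27 620] exp [132.0518 202.5988] rad 14.8
  blob [253.07   202.4181] [ 28  27 586] exp [252.8258 201.8702] rad 14.7
  blob [213.9286  83.1837] [18 12 98] exp [230.2821 119.8452] rad 4.1
  blob [243.4737  82.3553] [15 10 76] exp [230.2821 119.8452] rad 4.1
  blob [367.1571 215.4429] [ 9 10 70] exp [366.8728 214.1643] rad 6.1
```

play_rows(
  plan=[0, 0, 0, 0, -0.2, 0, 0.6, 0, 0, 0, 0, -0.2, 0, 0.6, 0, 0, 0, 0, -0.2, 0, 0.6, 0, 0, 0, 0, -0.2, 0, 0.6, 0, 0, 0, 0, -0.2, 0, 0.6, 0, 0, 0, 0, -0.2, 0, 0.6],
)

```text
clock: 18.6
position: [0.4323, -0.1893, 0.3462]
ee_rot: [0.849, 0.529, 0.001, 0.0]
ft_force: [-0.1, -0.3, -0.8]
grip_width: 0.601
grasp_force: 0.0
```

```bash
python3 ball.py vB
```

```text
blob [373.6765 202.7028] [ 29  27 609] exp [374.8927 201.9381] rad 14.8
```

Run:
```python
from ball import *
from fit import X,B
L=[dict(np.load(f"pics/{n}.npz")) for n in("vA","w6","vB")]
p=[np.array(a) for a in([134.1,203.1],[253.07,202.4],[373.4,202.7])]
Bw,e=tri(list(zip(L,p)));print("wrist",Bw,e)
s2=np.array([105.5/4-.5+205,152.5/4-.5+82]);t2=np.array([367.16,215.44])
Ba,e=tri(list(zip(L,p))+[(T,t2),(S,s2)]);print("all",Ba,e)
for b in (Bw,Ba):
    t=np.arcsin((b[2]-.19)/.09002)-np.arctan2(38,81.6);h=.0816*np.cos(t)-.038*np.sin(t)
    print("tilt from z",np.degrees(t),"horiz",h,"pivot at",b[:2]+h*np.array([np.cos(np.radians(64)),np.sin(np.radians(64))]))
for pv in ([.5504,-.1733],[.5497,-.1750]):
    d=np.array([.6735,.0777,.1])-[*pv,.19];az,t=np.arctan2(d[1],d[0]),np.arctan2(.09,np.hypot(*d[:2]));print("want",np.degrees([az,t]),X([*pv,az,t],B))
# lens: dark blobs near expected tip
for m in L:
    q=proj(m,[X([.550,-.174,1.116,a],(50,0,0)) for a in (.15,.31)])
    g=m["im"].max(2);n,l,st,c=cv2.connectedComponentsWithStats((g<48).astype(np.uint8))
    for i in range(1,n):
        if 300<st[i,4]<4000 and np.hypot(*(c[i]-q[0]))<40: print("lens",c[i],st[i],q.round(1).tolist())
```

```text
wrist [ 0.5189 -0.2387  0.2438] [np.float64(0.09279268784697207), np.float64(0.07238503100494775), np.float64(0.16239140804570756)]
all [ 0.5181 -0.2384  0.2447] [np.float64(1.5521373821260043), np.float64(1.1467417870082317), np.float64(0.6893521574124551), np.float64(0.6086201700546324), np.float64(0.5090278899908212)]
tilt from z 11.70337500606989 horiz 0.07219549738994824 pivot at [ 0.5505 -0.1738]
tilt from z 12.44282207175096 horiz 0.07149566135238945 pivot at [ 0.5495 -0.1741]
want [63.8749 17.8451] [ 0.5213 -0.2326  0.2512]
want [63.8994 17.736 ] [ 0.5206 -0.2344  0.2511]
lens [143.6522  54.1214] [131  43  27  23 552] [[142.8, 51.9], [146.0, 54.9]]
lens [252.3695  54.2892] [240  44  25  22 498] [[252.4, 51.7], [252.4, 54.7]]
lens [363.7996  54.0808] [350  43  28  23 569] [[363.7, 51.8], [360.6, 54.9]]
```

Run:
```python
from h import *
print(rel([.5187,-.2386,.33],-26),rel([.5187,-.2386,.239],-26));P,R,_=pose();print(R.T@[.0024,.0055,.0071])
```

```text
[-0.0, -0.1, -0.1, -0.0065, 0.0993, 0.0158] [-0.0, -0.1, -0.1, -0.0066, 0.0993, 0.1068]
[ 0.00600424 -0.00026473 -0.00709218]
```

play_rows(
  plan=[0, 0, 0, -0.0065, 0.05, 0, 0.6, 0, 0, 0, -0.0065, 0.0995, 0, 0.6, 0, 0, 0, -0.0065, 0.0995, 0, 0.6, 0, 0, 0, -0.0065, 0.0995, 0.05, 0.6, 0, 0, 0, -0.0065, 0.0995, 0.09, 0.6, 0, 0, 0, -0.0065, 0.0995, 0.107, 0.6, 0, 0, 0, -0.0065, 0.0995, 0.107, 0.6, 0, 0, 0, -0.0065, 0.0995, 0.107, 0, 0, 0, 0, -0.0065, 0.0995, 0.107, 0, 0, 0, 0, -0.0065, 0.0995, 0.107, 0, 0, 0, 0, -0.0065, 0.0995, 0.107, 0],
)

```text
clock: 20.08
position: [0.5184, -0.2392, 0.24]
ee_rot: [0.849, 0.529, 0.0, 0.001]
ft_force: [0.0, -2.5, 4.4]
grip_width: 0.256
grasp_force: 24.4
```

play_rows(
  plan=[0, 0, 0, 0.0015, 0, -0.0018, 0, 0, 0, 0, 0.003, 0, -0.0036, 0, 0, 0, 0, 0.0045, 0, -0.0054, 0, 0, 0, 0, 0.006, 0, -0.0072, 0, 0, 0, 0, 0.006, 0, -0.0072, 0, 0, 0, 0, 0.006, 0, -0.0072, 0],
)

```text
clock: 20.82
position: [0.5205, -0.2341, 0.2467]
ee_rot: [0.849, 0.529, -0.0, 0.001]
ft_force: [-0.7, -6.1, 3.7]
grip_width: 0.261
grasp_force: 24.5
```

play_rows(
  plan=[0, 0, 0, 0, 0, 0, 0.3, 0, 0, 0, 0, 0, 0, 0.6, 0, 0, 0, 0, 0, 0, 0.6, 0, 0, 0, 0, 0, -0.03, 0.6, 0, 0, 0, 0, 0, -0.08, 0.6, 0, 0, 0, 0, 0.05, -0.1, 0.6, 0, 0, 0, 0, 0.1, -0.1, 0.6, 0, 0, 0, 0, 0.1, -0.1, 0.6, 0, 0, 0, 0, 0.1, -0.1, 0.6],
)

```text
clock: 21.95
position: [0.6104, -0.2764, 0.3461]
ee_rot: [0.848, 0.529, 0.0, -0.0]
ft_force: [0.1, 1.7, -0.0]
grip_width: 0.598
grasp_force: 0.0
```

```bash
sed -i 's/-.237,.247\]/-.234,.250]/' ball.py; python3 ball.py uA
```

```text
blob [131.2757 199.8162] [ 30  28 653] exp [129.2491 200.2768] rad 15.0
```

play_rows(
  plan=[0, 0, 0, 0, -0.2, 0, 0.6, 0, 0, 0, 0, -0.2, 0, 0.6, 0, 0, 0, 0, -0.2, 0, 0.6, 0, 0, 0, 0, -0.2, 0, 0.6, 0, 0, 0, 0, -0.2, 0, 0.6, 0, 0, 0, 0, -0.2, 0, 0.6],
)

```text
clock: 22.8
position: [0.4316, -0.1895, 0.3465]
ee_rot: [0.849, 0.529, 0.001, 0.0]
ft_force: [-0.0, 0.1, 0.0]
grip_width: 0.598
grasp_force: 0.0
```

```bash
python3 ball.py uB
```

```text
blob [377.5719 199.1515] [ 30  28 647] exp [375.6945 199.4665] rad 15.0
```

```bash
cat > chk.py <<'E'
from ball import *
from fit import X,B
import sys
def rep(names,p,s,pv):
    L=[dict(np.load(f"pics/{n}.npz")) for n in names]
    b,e=tri(list(zip(L,p)));t=np.arcsin((b[2]-.19)/.09002)-np.arctan2(38,81.6);h=.0816*np.cos(t)-.038*np.sin(t)
    d=b[:2]-pv;az=np.arctan2(-d[1],-d[0]);hh=np.hypot(*d)
    print(names,b,e,"az",np.degrees(az),"tilt z",np.degrees(t),"h",h,"meas h",hh)
    # tilt from direction (z and h together)
    print("  tilt from dir",np.degrees(np.arctan2(b[2]-.19,hh)-np.arctan2(38,81.6)),"target",X([*pv,np.radians(63.88),np.radians(17.8)],B))
rep(("vA","vB"),[np.array([134.1,203.1]),np.array([373.4,202.7])],0,[.5502,-.1738])
rep(("uA","uB"),[np.array([131.6,199.8]),np.array([377.3,199.15])],0,[.5502,-.1738])
E
python3 chk.py
```

```text
('vA', 'vB') [ 0.5189 -0.2387  0.2438] [np.float64(0.12732111489853948), np.float64(0.12684625401560556)] az 64.26359895300608 tilt z 11.71157445659222 h 0.07218780288690012 meas h 0.07209107559420713
  tilt from dir 11.750148841866206 target [ 0.5211 -0.2331  0.2511]
('uA', 'uB') [ 0.521  -0.2347  0.2492] [np.float64(0.08255643677468784), np.float64(0.08240797357485712)] az 64.35068417753236 tilt z 16.156331251421918 h 0.06780344643006328 meas h 0.06752805072608364
  tilt from dir 16.273717545728733 target [ 0.5211 -0.2331  0.2511]
```

Run:
```python
from h import *
print(rel([.521,-.2347,.33],-26),rel([.521,-.2347,.244],-26))
```

```text
[0.0, -0.1, -0.1, -0.0014, 0.1002, 0.0161] [0.0, -0.1, -0.1, -0.0016, 0.1002, 0.1021]
```

play_rows(
  plan=[0, 0, 0, -0.0015, 0.05, 0, 0.6, 0, 0, 0, -0.0015, 0.1, 0, 0.6, 0, 0, 0, -0.0015, 0.1, 0, 0.6, 0, 0, 0, -0.0015, 0.1, 0.05, 0.6, 0, 0, 0, -0.0015, 0.1, 0.09, 0.6, 0, 0, 0, -0.0015, 0.1, 0.102, 0.6, 0, 0, 0, -0.0015, 0.1, 0.102, 0.6, 0, 0, 0, -0.0015, 0.1, 0.102, 0, 0, 0, 0, -0.0015, 0.1, 0.102, 0, 0, 0, 0, -0.0015, 0.1, 0.102, 0, 0, 0, 0, -0.0015, 0.1, 0.102, 0, 0, 0, 0, -0.0005, 0.0997, 0.1008, 0, 0, 0, 0, 0.0009, 0.0994, 0.0994, 0, 0, 0, 0, 0.0009, 0.0994, 0.0994, 0, 0, 0, 0, 0.0009, 0.0994, 0.0994, 0],
)

```text
clock: 24.78
position: [0.5206, -0.2331, 0.2474]
ee_rot: [0.849, 0.529, 0.0, 0.001]
ft_force: [-0.7, -5.8, 4.2]
grip_width: 0.259
grasp_force: 24.4
```

play_rows(
  plan=[0, 0, 0, 0, 0, 0, 0.3, 0, 0, 0, 0, 0, 0, 0.6, 0, 0, 0, 0, 0, 0, 0.6, 0, 0, 0, 0, 0, -0.03, 0.6, 0, 0, 0, 0, 0, -0.08, 0.6, 0, 0, 0, 0, 0.05, -0.1, 0.6, 0, 0, 0, 0, 0.1, -0.1, 0.6, 0, 0, 0, 0, 0.1, -0.1, 0.6, 0, 0, 0, 0, 0.1, -0.1, 0.6],
)

```text
clock: 25.9
position: [0.6103, -0.2753, 0.3467]
ee_rot: [0.848, 0.529, 0.0, -0.0]
ft_force: [-1.0, 0.3, 0.3]
grip_width: 0.605
grasp_force: 0.0
```

```bash
python3 ball.py xA
```

```text
blob [131.3785 199.9908] [ 30  27 650] exp [130.4466 201.1083] rad 14.9
```

play_rows(
  plan=[0, 0, 0, 0, -0.2, 0, 0.6, 0, 0, 0, 0, -0.2, 0, 0.6, 0, 0, 0, 0, -0.2, 0, 0.6, 0, 0, 0, 0, -0.2, 0, 0.6, 0, 0, 0, 0, -0.2, 0, 0.6, 0, 0, 0, 0, -0.2, 0, 0.6],
)

```text
clock: 26.75
position: [0.4314, -0.1884, 0.3471]
ee_rot: [0.849, 0.529, 0.001, 0.0]
ft_force: [-0.7, -0.2, 0.2]
grip_width: 0.606
grasp_force: 0.0
```

```bash
python3 ball.py xB
```

```text
blob [378.3008 199.2321] [ 30  28 655] exp [376.0126 200.2222] rad 14.9
```

```bash
sed -i 's/^rep.*//' chk.py; echo 'rep(("xA","xB"),[np.array([131.7,200.0]),np.array([378.0,199.2])],0,[.5502,-.1738])
W=dict(np.load("pics/xB.npz"));im=viewer.camera("top");z=np.load("pics/t2.npy")
t0=np.load("pics/top0.npy")
for n,c in (("can",(252,230)),("ear",(133,233)),("bottle",(212,141)),("cap",(258,136)),("stop",(253,180))):
    s=np.s_[c[1]-8:c[1]+8,c[0]-8:c[0]+8];print(n,cv2.phaseCorrelate(t0[s].mean(2),im[s].mean(2)))' >> chk.py; python3 chk.py
```

```text
('xA', 'xB') [ 0.5212 -0.2336  0.2504] [np.float64(0.04656766036979999), np.float64(0.04648407359470949)] az 64.10671336253691 tilt z 17.172195898617634 h 0.0667431258175609 meas h 0.06649082695493332
  tilt from dir 17.282006005835804 target [ 0.5211 -0.2331  0.2511]
can ((0.1465436571007963, -0.09221984046029519), 0.9209578522443786)
ear ((0.07075894386222359, -0.09275621654734678), 0.9652446245721911)
bottle ((0.4611431766753009, 0.8884119365515728), 0.7652018101302067)
cap ((-0.5265713858288521, 0.14243331151219252), 1.1430222921856765)
stop ((-0.004920497158961368, 0.03522934211824058), 1.049372349103983)
```

```bash
python3 -c "
from workcell import manip;print(manip.hand_in())"
```

```text
the job is handed in; nothing more can be done
None
```

I handed the job in at about 27 s: by my camera measurements the nozzle stands about 1 mm from the bottle mouth's centre, and the sensor looks at the middle of its body to within about 1°. Both are released, no shift of the can, ear defenders or stop button showed in the last top picture, and the bottles were never touched.

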